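# Open the smallest canister on the range and lay its lid on the cork mat

## Task

Three lidded ceramic canisters stand on the range. Take the lid of the smallest one by its knob, tip it up on one edge by about 15 degrees at the canister's mouth, then lift it off and set it down gently, knob up, in the middle of the round cork mat. Leave the canister standing where it is and the other two shut.

Things in the scene. Friction and masses are not known exactly. Their poses are not given: they have to be found in the camera images.
- lid_small: The lid to take off: white ceramic, painted flowers, 93 mm across, 49 mm high, about 0.13 kg, loose. A 5 mm deep, 72 mm wide spigot under it sits in the canister's mouth with play. Origin: centre of the spigot's underside, 82 mm above the canister's foot when shut; z up. Rim edge 5 mm up, dome to 28 mm, round knob 21 mm wide from 37 to 48 mm up (grip here; fingertips stay above 30 mm).
- canister_small: The smallest of three white ceramic canisters painted with tulips: 90 mm across, 88 mm high without lid, about 0.4 kg, loose. It stands at the front left or front right of the range, the middle-sized one in the other place. Origin: centre of its foot; z up. The range hood's front edge hangs at x = 0.58, z = 0.59 and up: keep wrist and elbow in front of it or below.
- lid_middle: Lid of the middle-sized canister (115 mm across, 123 mm high without lid), which stays shut: same look, 118 mm across, 61 mm high, top of its knob 178 mm above the range. Origin: centre of its underside; z up. (The largest canister, 165 mm across, 233 mm high with lid, stands at the back and stays shut too.)
- cork_mat: Round flat cork mat, 140 mm across, 12 mm thick, fixed on the range between the two front canisters, its centre at least 150 mm from theirs. Origin: centre of its underside; z up; its top is 12 mm above the origin.

How it is judged (in metres and radians):
On the way, in this order (a step that is already met when the one before it is completed fails the run):
1. the gripped lid is tipped at least 8 degrees while still at the canister's mouth (its centre within 50 mm sideways of the canister's axis and risen less than 50 mm) (angle between lid_small's own z axis and vertical above 0.14 rad and z of lid_small in the frame of canister_small below 0.132 m and horizontal distance between lid_small and canister_small below 0.05 m and contact force between the fingers and lid_small above 0.5 N), for 0.2 s.
2. the lid, still held by the fingers, is brought down to the mat (less than 20 mm above it, centres within 40 mm) (contact force between the fingers and lid_small above 0.5 N and z of lid_small in the frame of cork_mat below 0.032 m and horizontal distance between lid_small and cork_mat below 0.04 m), for 0.1 s.
At the end, for the whole second after the job is handed in: the small canister's lid lies flat (within 7 degrees), knob up and at rest on the cork mat, centres within 30 mm; the small canister stands upright within 40 mm of its start and the middle canister's lid is within 30 mm of its start (horizontal distance between lid_small and cork_mat below 0.03 m and z of lid_small in the frame of cork_mat between 0.007 and 0.017 m and z of cork_mat in the frame of lid_small below 0 m and angle between lid_small's own z axis and vertical below 0.12 rad and linear speed of lid_small below 0.03 m/s and angle between canister_small's own z axis and vertical below 0.1 rad and distance of canister_small from where it was at the start of the episode below 0.04 m and distance of lid_middle from where it was at the start of the episode below 0.03 m); the robot touches nothing.
It fails at once if the small canister is tipped more than 17 degrees or lifted more than 40 mm (angle between canister_small's own z axis and vertical above 0.3 rad or height (world z) of canister_small above 0.04 m).
It fails at once if the middle canister's lid is moved more than 30 mm (distance of lid_middle from where it was at the start of the episode above 0.03 m).
It also fails if it takes over 45 s, if anything falls off the work surface, if the arm or the gripper's body presses on something with over 40 N, if the wrist force passes 120 N, or if a joint passes its speed limit or range.

## Robot

A 6-joint arm with a two-finger parallel gripper is mounted at the origin on a cart in front of the work surface, level with it; the furniture and walls round the work are solid. World frame = base frame: x ahead of the robot, y to its left, z up, the work surface at z = 0. Lengths are in mm, angles in degrees, forces in N, time in s.
With the tool pointing down it reaches from about 300 to 850 mm from the base axis. Payload 4.2 kg.
Tool frame: the origin (TCP) lies midway between the tips of the shut fingers; the grasp point (between the pads) lies pinch_z behind it (pinch_z is the distance from the TCP to the grasp point, in mm); z points along the fingers, y is the line along which they close (so a half turn about z gives the same grasp; the last joint's range is limited). The gripper opens to 91 mm and grips with 3 to 60 N. Pads are 32 mm wide; open, the fingers measure 118 mm over their backs; the gripper's body (76 mm by 178 mm) begins 60 mm behind the grasp point.
Start: joints at [62.853, 18.312, 89.639, -0, 72.044, -1.146], TCP at [252.075, 516.818, 213.976] pointing down, gripper open.
Joint ranges: [-177.97, 177.97], [-48.28, 115.42], [12.27, 149.76], [-77.06, 257.06], [2.81, 150.46], [-146.56, 146.56]. Speed limits (degrees/s): [147.25, 147.25, 180, 180, 180, 180].

## Interface

Orientations are given as [roll, pitch, yaw] about the fixed x, y, z axes, in that order (R = Rz(yaw) Ry(pitch) Rx(roll)).
In Python, from workcell import state, grab_frame, job_done, masks_of, landmark_of, pinch_z gives the robot as it stands. The module is installed in compiled form; this text tells all that it offers.
- The arm moves only by the tool move_arm, never from a script. Its argument "plan" is a list of rows, each an object of numbers: "x", "y", "z": the shift along the tool's x, y, z in mm; "rx", "ry", "rz": the turn, a rotation vector about the tool's x, y, z in rad. A call has 1 to 10 rows; each row shifts and turns the commanded pose from where the row before left it, along the tool's axes as they then stand; what a row does not reach is not made up. A row lasts 1/10 s, in which the tool goes at most 50 mm and 8.59 degrees, less where a joint would pass 70% of its speed; a pose out of reach is approached as far as the arm can. A call is refused whole if a number of a shift passes 50 or a number of a turn 0.15, either way. A call with a gripper value outside its range is refused whole. "grip" is the opening, from 0 (shut) to 1 (fully open), set as the call begins (left out, the last holds). The fingers move at their own pace and stop on an object; "squeeze" is the grip in N (left out, the last holds). Time passes only in rows, so rows that do not move let the fingers close. It gives the time, the measured TCP pose, the force, the opening and the grip force at its end, in the units of the state.
- state(): the state, without advancing time (a new reading comes with each control period).
- grab_frame(name): name is "scene" or "top"; returns a dict with "img" (384x512x3 uint8, red, green, blue), "z_map" (384x512 float32, mm along the optical axis (not along the pixel's ray), 0 where there is no reading), "fx", "fy", "cx", "cy" (pixels), "rvec" (rotation vector, rad) and "tvec" (3), from world to camera coordinates, as OpenCV has them. Camera axes: x right, y down, z forward; pixel columns grow to the right and rows downward; lengths in mm; the calibration is good to about 2 mm. A picture is of the moment at which its call begins.
- job_done(): hands the job in; it is judged then, once.
Trained networks look in the newest picture that a camera, given by its name, has taken for a name from the list of things; names that differ only in an ending like _2 or _b are one class to them, and where a whole thing is asked for, a point or a joint stands for the part that bears it (a point fixed in the world has none). Each returns a list of dicts, best first, with "p" (0 to 1); they miss things now and then, are a little off and sometimes report something else, mostly with a low value. They report only what shows in the picture. A call takes as long as a camera call.
- masks_of(camera, label): "pixels" (384x512 bool, what is visible of it) and "box" ([centre column, centre row, width, height] in pixels, round what is visible of it).
- landmark_of(camera, label): "point" ([column, row] in pixels: a listed point, or the origin of a listed thing).
The state is a dict: "time_s": time; "qpos": joint angles; "qvel": joint speeds; "effort": joint torques, N m; "ee_pos": TCP position; "ee_rot": TCP orientation; "force": force on the tool from outside, world axes, zero at the start; "torque": the same for the moment, N m; "gripper_width": finger opening in mm; "gripper_force": force on a finger pad.
Only numpy, scipy, OpenCV 4.12 (cv2) and the standard library are available. Lean on these libraries where they do the work, as an engineer would, in place of code of your own. Each camera call takes 0.05 s, during which the arm holds its last target. There are 200 camera calls.

## Working session

There is one attempt and no reset: what is moved stays moved. The work goes in short steps, Python scripts to look and compute and a tool call to move; the robot and the scene stay as the last step left them, time stands still between calls to the robot, and variables do not carry over. Pictures are saved under pics/ and viewed, at most 10 in all, crops included, and the job is handed in when it is done.

Besides the shell and the picture viewer there is one more tool, called after "Call:" in YAML: its name, and indented under it one key for each argument. move_arm: Moves the arm, as the interface text tells. Its arguments: {"type":"object","properties":{"plan":{"type":"array","items":{"type":"object","properties":{"x":{"type":"number"},"y":{"type":"number"},"z":{"type":"number"},"rx":{"type":"number"},"ry":{"type":"number"},"rz":{"type":"number"}}}},"grip":{"type":"number"},"squeeze":{"type":"number"}},"required":["plan"]}

```bash
mkdir -p pics
cat > h.py <<'E'
import numpy as np, cv2
from workcell import *
def pts(f,mask=None):
    z=f["z_map"]; R=cv2.Rodrigues(np.array(f["rvec"],float))[0]; t=np.array(f["tvec"],float).ravel()
    v,u=np.nonzero((z>0)&(mask if mask is not None else True))
    d=z[v,u]; c=np.c_[(u-f["cx"])/f["fx"]*d,(v-f["cy"])/f["fy"]*d,d]
    return (c-t)@R, u, v
E
python3 - <<'E'
from h import *
print(state(), pinch_z)
ims=[]
for n in ("scene","top"):
    f=grab_frame(n); ims.append(f["img"])
    for l in ("lid_small","canister_small","lid_middle","cork_mat"):
        for m in masks_of(n,l)[:2]:
            P,u,v=pts(f,m["pixels"])
            if len(P)==0: continue
            hi=P[P[:,2]>P[:,2].max()-6]
            print(n,l,round(m["p"],2),np.round(m["box"]),len(P),P.min(0).round(),P.max(0).round(),P.mean(0).round(1),"top",hi.mean(0).round(1))
    cv2.imwrite(f"pics/{n}.png",f["img"][:,:,::-1])
E
```

```text
{'time_s': 0.0, 'qpos': array([ 6.28553706e+01,  1.83515015e+01,  8.97077953e+01,  9.20022872e-04,
        7.20449349e+01, -1.14604018e+00]), 'qvel': array([ 0.07909143,  0.05044541,  0.0157486 ,  0.02843386, -0.01721293,
       -0.05590071]), 'effort': array([-4.51095202e-04, -4.12480116e+01, -2.31975496e+01,  7.29323085e-02,
        4.56687680e-02, -1.24244866e-04]), 'ee_pos': array([251.80705616, 516.34778473, 213.11228622]), 'ee_rot': array([-1.79895807e+02, -2.95924437e-03,  1.54001124e+02]), 'force': array([-0.90776788,  0.35149907,  0.63849701]), 'torque': array([0.0033512 , 0.03969228, 0.03304343]), 'gripper_force': 0.0, 'gripper_width': 91.05998401122463} 18.8
scene lid_small 0.83 [174. 185.  44.  35.] 895 [430.   5. -24.] [650. 176. 133.] [469.6  47.6 101.7] top [475.1  50.4 129.4]
scene canister_small 0.81 [178. 209.  43.  34.] 903 [430.   5.  -3.] [550. 129.  92.] [447.6  33.9  48.5] top [442.1  37.3  87.7]
scene canister_small 0.5 [350. 203.  58.  45.] 1744 [ 440. -426.   -2.] [ 673. -284.  179.] [ 481.8 -347.1  142.3] top [ 494.7 -347.3  175.2]
scene lid_middle 0.93 [351. 202.  55.  47.] 1719 [ 440. -404.   -3.] [ 725. -289.  179.] [ 482.7 -347.1  142.7] top [ 496.1 -347.7  175.3]
scene cork_mat 0.57 [271. 212.  58.  43.] 1821 [ 463. -239.   -4.] [ 609. -105.   16.] [ 528.5 -173.1   11.6] top [ 530.7 -172.8   12.2]
top lid_small 0.95 [167. 197.  40.  39.] 1217 [427.   8.  -3.] [529.  98. 135.] [473.9  50.3 104.2] top [474.8  53.  130.8]
top canister_small 0.51 [182. 201.  15.  33.] 130 [432.   8.  22.] [504.  37.  79.] [464.2  14.9  55.6] top [461.6  14.5  75. ]
top lid_middle 0.85 [338. 188.  52.  54.] 2222 [ 439. -444.   -3.] [ 570. -287.  179.] [ 494.8 -342.6  141.1] top [ 495.9 -345.1  175.9]
top cork_mat 0.77 [262. 180.  55.  52.] 2185 [ 464. -238.    7.] [ 599. -100.   17.] [ 531.5 -169.1   12.1] top [ 531.5 -169.5   12.9]
```

Run:
```python
from h import *
from scipy.optimize import least_squares
def circ(P):
    r=least_squares(lambda q:np.hypot(P[:,0]-q[0],P[:,1]-q[1])-q[2],[*P[:,:2].mean(0),50],loss="soft_l1").x; return r.round(1)
for n in ("top","scene"):
    f=grab_frame(n)
    P,u,v=pts(f)
    big=P[(P[:,2]>205)&(P[:,2]<240)&(P[:,0]>450)&(P[:,0]<900)&(abs(P[:,1]+150)<300)]
    print(n,"big",len(big),big.min(0) if len(big) else 0,big.max(0) if len(big) else 0, big.mean(0) if len(big) else 0)
    near=(np.hypot(P[:,0]-475,P[:,1]-51)<60)
    for lo,hi in ((86,96),(96,104),(104,111),(119,128),(127,134)):
        s=P[near&(P[:,2]>lo)&(P[:,2]<hi)]
        print(lo,hi,len(s),s.mean(0).round(1),circ(s),((s.min(0)+s.max(0))/2).round(1))
    m=masks_of(n,"cork_mat")[0]["pixels"]; Q,_,_=pts(f,m); Q=Q[(Q[:,2]>8)&(Q[:,2]<17)]
    print("mat",((Q.min(0)+Q.max(0))/2).round(1),Q.mean(0).round(1))
    for l in("lid_small","cork_mat"): print([(d["p"],d["point"]) for d in landmark_of(n,l)[:1]])
a=np.hstack([cv2.imread(f"pics/{n}.png")[:,:] for n in("scene","top")]); cv2.imwrite("pics/both.png",cv2.resize(a,(800,300)))
```

```text
top big 0 0 0 0
86 96 26 [485.5  49.9  94.5] [474.2  53.4  45.9] [474.6  53.7  93.2]
96 104 626 [473.4  50.6 100.7] [474.1  52.8  39.1] [474.5  52.9 100. ]
104 111 453 [473.8  51.2 107.3] [474.6  53.   24.1] [472.9  52.5 107.5]
119 128 25 [475.4  52.  126.3] [474.5  53.5   9.7] [474.1  53.7 124.8]
127 134 57 [474.6  52.9 129.4] [474.9  53.2   6.9] [475.   52.6 130.1]
mat [ 531.6 -169.2   12.4] [ 530.7 -169.6   12.1]
[(0.61, [169.2, 198.0])]
[(0.74, [258.6, 179.2])]
scene big 841 [ 779.96838469 -434.40292746  205.00798697] [ 892.71084803 -132.42207311  234.57741288] [ 834.77583162 -311.12974459  210.93480452]
86 96 82 [445.9  35.2  92.5] [477.9  51.9  45.9] [468.8  49.7  91. ]
96 104 427 [464.3  44.1 100.5] [477.2  50.9  39.5] [477.5  49.9 100.1]
104 111 284 [469.8  46.8 107.4] [477.9  51.2  23.9] [476.4  49.7 107.5]
119 128 31 [471.7  48.8 124.8] [478.2  51.7  10.2] [474.3  51.4 123.8]
127 134 37 [475.7  50.2 129.3] [476.6  50.4   6.3] [476.   50.8 129.8]Traceback (most recent call last):
  File "<stdin>", line 14, in <module>
IndexError: list index out of range
```

Run:
```python
from h import *
a=np.hstack([cv2.imread(f"pics/{n}.png") for n in("scene","top")]); cv2.imwrite("pics/both.png",cv2.resize(a,(800,300)))
from scipy.spatial.transform import Rotation as R
s=state(); r=R.from_euler("xyz",s["ee_rot"],degrees=True); print(r.as_matrix().round(3))
```

```text
[[-0.899  0.438  0.   ]
 [ 0.438  0.899  0.   ]
 [ 0.     0.    -1.   ]]
```

View pics/both.png

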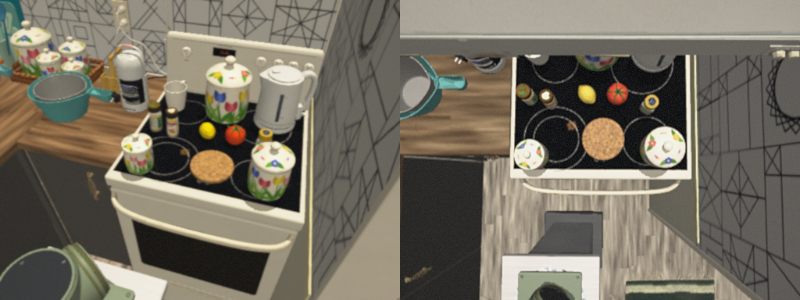

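```bash
cat >> h.py <<'E'
from scipy.spatial.transform import Rotation as R
def rows(pos,eul,n,p0=None,e0=None,piv=0):
    """rows for a move to TCP pose; straight line for the point piv mm behind... TCP"""
    s=state(); p=np.array(p0 if p0 is not None else s["ee_pos"],float); r=R.from_euler("xyz",e0 if e0 is not None else s["ee_rot"],degrees=True)
    g=R.from_euler("xyz",eul,degrees=True); pos=np.array(pos,float); out=[]
    for k in range(n):
        rv=(r.inv()*g).as_rotvec()/(n-k); d=r.inv().apply((pos-p)/(n-k))
        d=d.round(1); rv=rv.round(4); out.append(dict(zip(("x","y","z","rx","ry","rz"),[float(a) for a in (*d,*rv)])))
        p=p+r.apply(d); r=r*R.from_rotvec(rv)
    import json; print(json.dumps(out)); print("end",p.round(1),r.as_euler("xyz",degrees=True).round(2))
    return p,r.as_euler("xyz",degrees=True)
E
python3 - <<'E'
from h import *
p,e=rows((460,300,213),(180,0,120),8,)
rows((475.5,52.3,180),(180,0,90),9,p,e)
E
```

```text
[{"x": -35.2, "y": -13.0, "z": 0.1, "rx": 0.0, "ry": -0.0, "rz": 0.0742}, {"x": -36.1, "y": -10.3, "z": 0.1, "rx": 0.0, "ry": -0.0, "rz": 0.0742}, {"x": -36.8, "y": -7.6, "z": 0.1, "rx": 0.0, "ry": -0.0, "rz": 0.0742}, {"x": -37.2, "y": -4.9, "z": 0.1, "rx": 0.0, "ry": -0.0, "rz": 0.0741}, {"x": -37.5, "y": -2.1, "z": 0.1, "rx": 0.0, "ry": -0.0, "rz": 0.0742}, {"x": -37.5, "y": 0.7, "z": 0.2, "rx": 0.0, "ry": -0.0, "rz": 0.0741}, {"x": -37.4, "y": 3.5, "z": 0.1, "rx": 0.0001, "ry": -0.0, "rz": 0.0742}, {"x": -37.1, "y": 6.3, "z": 0.2, "rx": 0.0, "ry": -0.0001, "rz": 0.0741}]
end [460.1 300.  213. ] [180.   0. 120.]
[{"x": -24.7, "y": -12.3, "z": 3.7, "rx": 0.0, "ry": -0.0, "rz": 0.0582}, {"x": -25.4, "y": -10.8, "z": 3.7, "rx": 0.0, "ry": -0.0, "rz": 0.0582}, {"x": -25.9, "y": -9.3, "z": 3.7, "rx": 0.0, "ry": -0.0, "rz": 0.0582}, {"x": -26.5, "y": -7.8, "z": 3.6, "rx": 0.0, "ry": -0.0, "rz": 0.0582}, {"x": -26.9, "y": -6.3, "z": 3.7, "rx": 0.0, "ry": -0.0, "rz": 0.0582}, {"x": -27.2, "y": -4.7, "z": 3.6, "rx": 0.0, "ry": -0.0, "rz": 0.0582}, {"x": -27.4, "y": -3.1, "z": 3.7, "rx": 0.0, "ry": -0.0, "rz": 0.0581}, {"x": -27.5, "y": -1.5, "z": 3.6, "rx": 0.0, "ry": -0.0, "rz": 0.0582}, {"x": -27.5, "y": 0.2, "z": 3.7, "rx": 0.0, "ry": -0.0, "rz": 0.0581}]
end [475.5  52.3 180. ] [180.  -0.  90.]
```

Call:
move_arm:
  plan:
    - {"x":-35,"y":-13,"rz":0.074}
    - {"x":-36,"y":-10,"rz":0.074}
    - {"x":-37,"y":-8,"rz":0.074}
    - {"x":-37,"y":-5,"rz":0.074}
    - {"x":-37,"y":-2,"rz":0.074}
    - {"x":-37,"y":1,"rz":0.074}
    - {"x":-37,"y":3,"rz":0.074}
    - {"x":-37,"y":6,"rz":0.074}
  grip: 1

```text
schema error: expected keys x, y, z, rx, ry, rz
```

Call:
move_arm:
  plan:
    - {"x":-25,"y":-12,"z":4,"rz":0.058}
    - {"x":-25,"y":-11,"z":4,"rz":0.058}
    - {"x":-26,"y":-9,"z":4,"rz":0.058}
    - {"x":-26,"y":-8,"z":4,"rz":0.058}
    - {"x":-27,"y":-6,"z":4,"rz":0.058}
    - {"x":-27,"y":-5,"z":4,"rz":0.058}
    - {"x":-27,"y":-3,"z":3,"rz":0.058}
    - {"x":-27,"y":-2,"z":3,"rz":0.058}
    - {"x":-27,"rz":0.058}
    - {}

```text
schema error: expected keys x, y, z, rx, ry, rz
```

Run:
```python
from h import *
rows((475.5,52.3,115),(180,0,90),5)
f=grab_frame("scene"); P,u,v=pts(f); cv2.imwrite("pics/s2.png",cv2.resize(f["img"][100:290,90:390,::-1],(800,507)))
```

```text
[{"x": -80.9, "y": -63.9, "z": 19.8, "rx": 0.0, "ry": -0.0, "rz": 0.2234}, {"x": -93.0, "y": -44.4, "z": 19.8, "rx": 0.0, "ry": -0.0, "rz": 0.2234}, {"x": -100.6, "y": -22.7, "z": 19.8, "rx": 0.0, "ry": -0.0, "rz": 0.2234}, {"x": -103.1, "y": 0.2, "z": 19.8, "rx": 0.0, "ry": -0.0001, "rz": 0.2234}, {"x": -100.5, "y": 23.0, "z": 19.8, "rx": 0.0001, "ry": -0.0001, "rz": 0.2233}]
end [475.5  52.3 115. ] [-180.    0.   90.]
```

View pics/s2.png

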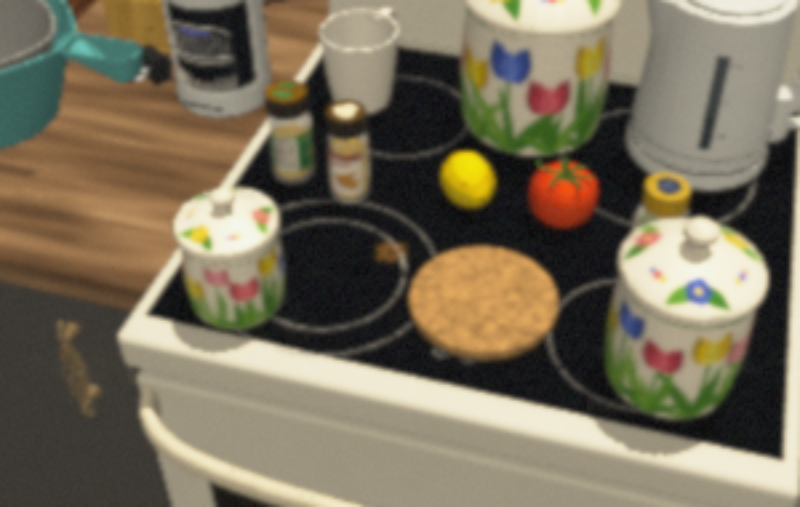

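The arm has not moved, because every row needs all six keys. The picture shows the small canister at (230,255) and the mat at (483,298), with free space around both.

Call:
move_arm:
  plan:
    - {"x":-35,"y":-13,"z":0,"rx":0,"ry":0,"rz":0.074}
    - {"x":-36,"y":-10,"z":0,"rx":0,"ry":0,"rz":0.074}
    - {"x":-37,"y":-8,"z":0,"rx":0,"ry":0,"rz":0.074}
    - {"x":-37,"y":-5,"z":0,"rx":0,"ry":0,"rz":0.074}
    - {"x":-37,"y":-2,"z":0,"rx":0,"ry":0,"rz":0.074}
    - {"x":-37,"y":1,"z":0,"rx":0,"ry":0,"rz":0.074}
    - {"x":-37,"y":3,"z":0,"rx":0,"ry":0,"rz":0.074}
    - {"x":-37,"y":6,"z":0,"rx":0,"ry":0,"rz":0.074}
  grip: 1

```text
time_s: 1.65
ee_pos: [459.4, 299.9, 214.1]
ee_rot: [180.0, -0.0, 119.9]
force: [-0.0, 0.4, 0.7]
gripper_width: 91.2
gripper_force: 0.0
```

Call:
move_arm:
  plan:
    - {"x":-25,"y":-12,"z":4,"rx":0,"ry":0,"rz":0.058}
    - {"x":-25,"y":-11,"z":4,"rx":0,"ry":0,"rz":0.058}
    - {"x":-26,"y":-9,"z":4,"rx":0,"ry":0,"rz":0.058}
    - {"x":-26,"y":-8,"z":4,"rx":0,"ry":0,"rz":0.058}
    - {"x":-27,"y":-6,"z":4,"rx":0,"ry":0,"rz":0.058}
    - {"x":-27,"y":-5,"z":4,"rx":0,"ry":0,"rz":0.058}
    - {"x":-27,"y":-3,"z":3,"rx":0,"ry":0,"rz":0.058}
    - {"x":-27,"y":-2,"z":3,"rx":0,"ry":0,"rz":0.058}
    - {"x":-27,"y":0,"z":0,"rx":0,"ry":0,"rz":0.058}
    - {"x":0,"y":0,"z":0,"rx":0,"ry":0,"rz":0}

```text
time_s: 2.65
ee_pos: [473.7, 53.1, 184.0]
ee_rot: [180.0, 0.0, 90.0]
force: [-0.4, 0.3, 0.5]
gripper_width: 91.3
gripper_force: 0.0
```

Run:
```python
from h import *
s=state();print(s["time_s"],s["ee_pos"],s["ee_rot"],s["force"])
rows((475.5,52.3,115),(180,0,90),5)
```

```text
2.65 [473.70032716  53.09355996 183.98816591] [1.79993014e+02 4.76382086e-02 8.99523544e+01] [-0.39036549  0.29961533  0.46529117]
[{"x": -0.1, "y": 0.4, "z": 13.8, "rx": 0.0, "ry": 0.0002, "rz": -0.0002}, {"x": -0.2, "y": 0.3, "z": 13.8, "rx": 0.0, "ry": 0.0002, "rz": -0.0002}, {"x": -0.2, "y": 0.4, "z": 13.8, "rx": 0.0, "ry": 0.0001, "rz": -0.0001}, {"x": -0.1, "y": 0.3, "z": 13.8, "rx": 0.0001, "ry": 0.0002, "rz": -0.0002}, {"x": -0.2, "y": 0.4, "z": 13.8, "rx": 0.0, "ry": 0.0001, "rz": -0.0001}]
end [475.5  52.3 115. ] [180.   0.  90.]
```

Call:
move_arm:
  plan:
    - {"x":-1,"y":2,"z":15,"rx":0,"ry":0,"rz":0}
    - {"x":0,"y":0,"z":20,"rx":0,"ry":0,"rz":0}
    - {"x":0,"y":0,"z":20,"rx":0,"ry":0,"rz":0}
    - {"x":0,"y":0,"z":10,"rx":0,"ry":0,"rz":0}
    - {"x":0,"y":0,"z":5,"rx":0,"ry":0,"rz":0}
    - {"x":0,"y":0,"z":0,"rx":0,"ry":0,"rz":0}
    - {"x":0,"y":0,"z":0,"rx":0,"ry":0,"rz":0}

```text
time_s: 3.35
ee_pos: [476.3, 54.7, 114.6]
ee_rot: [179.9, -0.0, 90.2]
force: [0.0, -0.2, 0.1]
gripper_width: 91.2
gripper_force: 0.0
```

Call:
move_arm:
  plan:
    - {"x":0,"y":0,"z":0,"rx":0,"ry":0,"rz":0}
    - {"x":0,"y":0,"z":0,"rx":0,"ry":0,"rz":0}
    - {"x":0,"y":0,"z":0,"rx":0,"ry":0,"rz":0}
    - {"x":0,"y":0,"z":0,"rx":0,"ry":0,"rz":0}
    - {"x":0,"y":0,"z":0,"rx":0,"ry":0,"rz":0}
    - {"x":0,"y":0,"z":0,"rx":0,"ry":0,"rz":0}
    - {"x":0,"y":0,"z":0,"rx":0,"ry":0,"rz":0}
    - {"x":0,"y":0,"z":0,"rx":0,"ry":0,"rz":0}
    - {"x":0,"y":0,"z":0,"rx":0,"ry":0,"rz":0}
    - {"x":0,"y":0,"z":0,"rx":0,"ry":0,"rz":0}
  grip: 0
  squeeze: 15

```text
time_s: 4.35
ee_pos: [475.9, 54.4, 114.0]
ee_rot: [180.0, -0.0, 90.2]
force: [1.2, -0.6, -0.2]
gripper_width: 20.3
gripper_force: 15.0
```

Run:
```python
from h import *
r=R.from_euler("xyz",[180,0,90],degrees=True); p=np.array([476,53,114.]); c=np.array([429,53,87.])
for k in range(1,9):
    r2=r*R.from_rotvec([-0.035,0,0]); p2=c+(r2*r.inv()).apply(p-c)
    if k==1: p2=p2+[0,0,1]; c=c+[0,0,1]
    print(r.inv().apply(p2-p).round(2)); r,p=r2,p2
print(p,r.as_matrix()[:,2])
```

```text
[-0.   -0.97 -2.63]
[-0.   -0.97 -1.63]
[-0.   -0.97 -1.63]
[-0.   -0.97 -1.63]
[-0.   -0.97 -1.63]
[-0.   -0.97 -1.63]
[-0.   -0.97 -1.63]
[-0.   -0.97 -1.63]
[466.70800309  53.         126.93721232] [ 2.76355649e-01 -2.77555756e-17 -9.61055438e-01]
```

Call:
move_arm:
  plan:
    - {"x":0,"y":-1,"z":-2.6,"rx":-0.035,"ry":0,"rz":0}
    - {"x":0,"y":-1,"z":-1.6,"rx":-0.035,"ry":0,"rz":0}
    - {"x":0,"y":-1,"z":-1.6,"rx":-0.035,"ry":0,"rz":0}
    - {"x":0,"y":-1,"z":-1.6,"rx":-0.035,"ry":0,"rz":0}
    - {"x":0,"y":-1,"z":-1.6,"rx":-0.035,"ry":0,"rz":0}
    - {"x":0,"y":-1,"z":-1.6,"rx":-0.035,"ry":0,"rz":0}
    - {"x":0,"y":-1,"z":-1.6,"rx":-0.035,"ry":0,"rz":0}
    - {"x":0,"y":-1,"z":-1.6,"rx":-0.035,"ry":0,"rz":0}
    - {"x":0,"y":0,"z":0,"rx":0,"ry":0,"rz":0}
    - {"x":0,"y":0,"z":0,"rx":0,"ry":0,"rz":0}

```text
time_s: 5.35
ee_pos: [466.0, 54.4, 126.5]
ee_rot: [164.0, -0.0, 90.2]
force: [0.0, -0.0, -1.0]
gripper_width: 20.6
gripper_force: 15.0
```

Run:
```python
from h import *
f=grab_frame("scene"); cv2.imwrite("pics/s3.png",cv2.resize(f["img"][100:250,100:300,::-1],(800,600)))
for m in masks_of("scene","lid_small")[:1]:
    P,u,v=pts(f,m["pixels"]); P=P[(P[:,2]>80)&(np.hypot(P[:,0]-475,P[:,1]-52)<60)]
    q=P[P[:,2]<125]; print(m["p"],len(P),P.min(0),P.max(0))
```

```text
0.82 610 [427.02494625   4.8631307   90.01308257] [508.99138779  75.56936367 140.01066235]
```

View pics/s3.png

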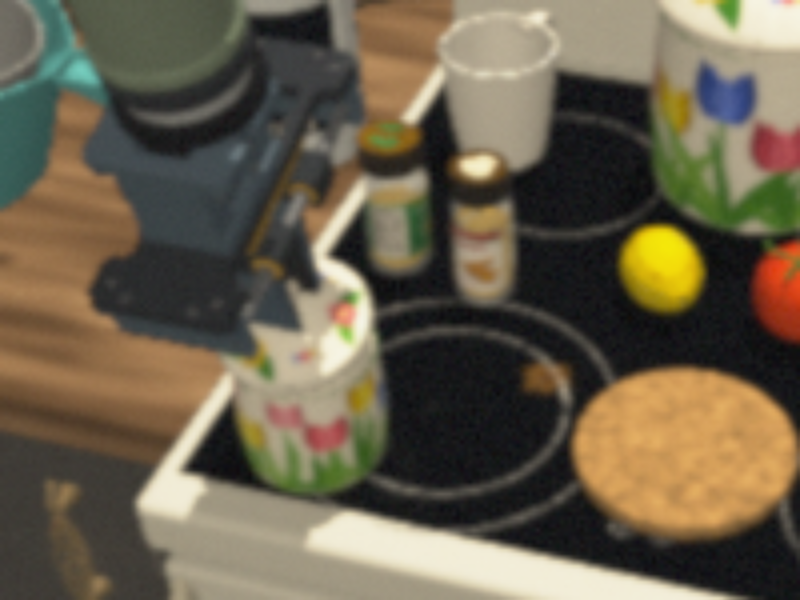

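The lid is tipped. Its far edge is raised at (340,270) and its near edge rests on the canister's mouth at (260,375). Next I'll lift it off.

Call:
move_arm:
  plan:
    - {"x":0,"y":3,"z":-10,"rx":0,"ry":0,"rz":0}
    - {"x":0,"y":4,"z":-14,"rx":0,"ry":0,"rz":0}
    - {"x":0,"y":4,"z":-14,"rx":0,"ry":0,"rz":0}
    - {"x":0,"y":4,"z":-14,"rx":0,"ry":0,"rz":0}
    - {"x":0,"y":4,"z":-14,"rx":0,"ry":0,"rz":0}
    - {"x":0,"y":0,"z":0,"rx":0.07,"ry":0,"rz":0}
    - {"x":0,"y":0,"z":0,"rx":0.07,"ry":0,"rz":0}
    - {"x":0,"y":0,"z":0,"rx":0.07,"ry":0,"rz":0}
    - {"x":0,"y":0,"z":0,"rx":0.07,"ry":0,"rz":0}
    - {"x":0,"y":0,"z":0,"rx":0,"ry":0,"rz":0}

```text
time_s: 6.45
ee_pos: [468.7, 54.4, 195.0]
ee_rot: [180.0, -0.0, 90.1]
force: [0.2, 0.0, -1.7]
gripper_width: 20.3
gripper_force: 15.0
```

Run:
```python
from h import *
rows((531,-168.5,140),(180,0,90),10)
```

```text
[{"x": -22.3, "y": 6.2, "z": 5.5, "rx": 0.0001, "ry": -0.0, "rz": 0.0003}, {"x": -22.3, "y": 6.2, "z": 5.5, "rx": 0.0001, "ry": -0.0, "rz": 0.0003}, {"x": -22.3, "y": 6.2, "z": 5.5, "rx": 0.0001, "ry": -0.0, "rz": 0.0002}, {"x": -22.3, "y": 6.2, "z": 5.5, "rx": 0.0001, "ry": -0.0, "rz": 0.0003}, {"x": -22.3, "y": 6.2, "z": 5.5, "rx": 0.0001, "ry": -0.0, "rz": 0.0002}, {"x": -22.3, "y": 6.2, "z": 5.5, "rx": 0.0, "ry": -0.0, "rz": 0.0003}, {"x": -22.3, "y": 6.2, "z": 5.5, "rx": 0.0001, "ry": -0.0, "rz": 0.0002}, {"x": -22.3, "y": 6.2, "z": 5.5, "rx": 0.0, "ry": -0.0001, "rz": 0.0003}, {"x": -22.3, "y": 6.2, "z": 5.5, "rx": 0.0001, "ry": -0.0, "rz": 0.0002}, {"x": -22.3, "y": 6.2, "z": 5.5, "rx": 0.0, "ry": -0.0001, "rz": 0.0003}]
end [ 531.  -168.5  140. ] [180.   0.  90.]
```

Call:
move_arm:
  plan:
    - {"x":-15,"y":4,"z":0,"rx":0,"ry":0,"rz":0}
    - {"x":-26,"y":7,"z":0,"rx":0,"ry":0,"rz":0}
    - {"x":-26,"y":7,"z":0,"rx":0,"ry":0,"rz":0}
    - {"x":-26,"y":7,"z":0,"rx":0,"ry":0,"rz":0}
    - {"x":-26,"y":7,"z":8,"rx":0,"ry":0,"rz":0}
    - {"x":-26,"y":7,"z":10,"rx":0,"ry":0,"rz":0}
    - {"x":-26,"y":7,"z":10,"rx":0,"ry":0,"rz":0}
    - {"x":-26,"y":7,"z":14,"rx":0,"ry":0,"rz":0}
    - {"x":-18,"y":6,"z":13,"rx":0,"ry":0,"rz":0}
    - {"x":-8,"y":3,"z":0,"rx":0,"ry":0,"rz":0}

```text
time_s: 7.45
ee_pos: [527.9, -169.3, 138.2]
ee_rot: [-179.8, -0.1, 90.1]
force: [0.5, 1.6, -2.1]
gripper_width: 20.8
gripper_force: 15.0
```

Call:
move_arm:
  plan:
    - {"x":0,"y":0,"z":20,"rx":0,"ry":0,"rz":0}
    - {"x":0,"y":0,"z":20,"rx":0,"ry":0,"rz":0}
    - {"x":0,"y":0,"z":10,"rx":0,"ry":0,"rz":0}
    - {"x":0,"y":0,"z":0,"rx":0,"ry":0,"rz":0}
    - {"x":0,"y":0,"z":0,"rx":0,"ry":0,"rz":0}

```text
time_s: 7.95
ee_pos: [529.4, -168.2, 91.0]
ee_rot: [179.9, 0.0, 90.2]
force: [1.4, 0.8, -1.7]
gripper_width: 20.5
gripper_force: 15.0
```

Run:
```python
from h import *
s=state(); print(s["ee_pos"],s["force"])
f=grab_frame("scene"); cv2.imwrite("pics/s4.png",cv2.resize(f["img"][120:270,180:380,::-1],(800,600)))
for n in("scene","top"):
  f=grab_frame(n)
  for m in masks_of(n,"lid_small")[:1]:
    P,u,v=pts(f,m["pixels"]); print(n,m["p"],np.percentile(P,[3,50,97],axis=0).round(1).tolist())
  P,_,_=pts(f); q=P[(np.hypot(P[:,0]-531,P[:,1]+170)<85)&(P[:,2]>7)&(P[:,2]<17)]
  print((q.min(0)+q.max(0))/2,len(q))
```

```text
[ 529.4023937  -168.17692568   91.01679565] [ 1.35123667  0.77465067 -1.74557234]
scene 0.96 [[486.0, -213.2, 65.5], [510.1, -179.6, 78.7], [552.7, -131.4, 87.4]]
[ 528.42286673 -172.09069349   11.59374807] 1303
[ 512.98846428 -163.85940405   11.92551889] 178
```

View pics/s4.png

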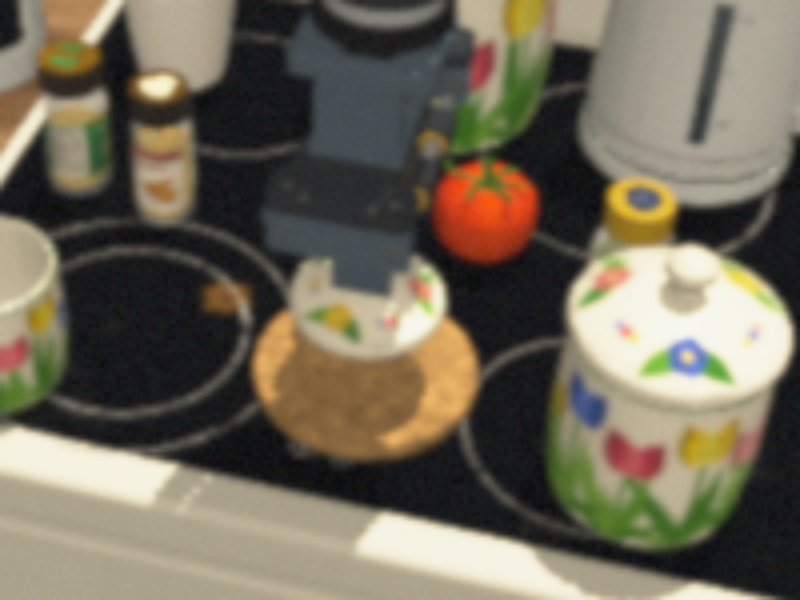

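The lid hangs level at (370,305) above the mat at (365,375). I'll lower it now.

Call:
move_arm:
  plan:
    - {"x":0,"y":1,"z":15,"rx":0,"ry":0,"rz":0}
    - {"x":0,"y":0,"z":14,"rx":0,"ry":0,"rz":0}
    - {"x":0,"y":0,"z":8,"rx":0,"ry":0,"rz":0}
    - {"x":0,"y":0,"z":4,"rx":0,"ry":0,"rz":0}
    - {"x":0,"y":0,"z":2,"rx":0,"ry":0,"rz":0}
    - {"x":0,"y":0,"z":0,"rx":0,"ry":0,"rz":0}
    - {"x":0,"y":0,"z":0,"rx":0,"ry":0,"rz":0}

```text
time_s: 8.9
ee_pos: [530.3, -168.5, 47.8]
ee_rot: [179.9, 0.0, 90.2]
force: [0.1, 0.0, -1.4]
gripper_width: 20.7
gripper_force: 15.0
```

Call:
move_arm:
  plan:
    - {"x":0,"y":0,"z":1,"rx":0,"ry":0,"rz":0}
    - {"x":0,"y":0,"z":1,"rx":0,"ry":0,"rz":0}
    - {"x":0,"y":0,"z":0,"rx":0,"ry":0,"rz":0}

```text
time_s: 9.2
ee_pos: [529.8, -168.4, 45.3]
ee_rot: [-180.0, -0.0, 90.2]
force: [-0.6, 0.2, -1.5]
gripper_width: 20.9
gripper_force: 15.0
```

Call:
move_arm:
  plan:
    - {"x":0,"y":0,"z":0.5,"rx":0,"ry":0,"rz":0}
    - {"x":0,"y":0,"z":0.5,"rx":0,"ry":0,"rz":0}
    - {"x":0,"y":0,"z":0,"rx":0,"ry":0,"rz":0}

```text
time_s: 9.5
ee_pos: [529.8, -168.4, 44.2]
ee_rot: [-180.0, -0.0, 90.2]
force: [0.5, 0.2, -0.5]
gripper_width: 20.5
gripper_force: 15.0
```

Call:
move_arm:
  plan:
    - {"x":0,"y":0,"z":0.5,"rx":0,"ry":0,"rz":0}
    - {"x":0,"y":0,"z":0.3,"rx":0,"ry":0,"rz":0}
    - {"x":0,"y":0,"z":0,"rx":0,"ry":0,"rz":0}

```text
time_s: 9.8
ee_pos: [530.2, -168.5, 43.8]
ee_rot: [180.0, 0.0, 90.2]
force: [0.7, -0.3, 1.3]
gripper_width: 20.7
gripper_force: 15.0
```

Force on the tool rose from about −1.5 N to +1.3 N, so the lid is on the mat. I'll open the fingers part way and go straight up.

Call:
move_arm:
  plan:
    - {"x":0,"y":0,"z":0,"rx":0,"ry":0,"rz":0}
    - {"x":0,"y":0,"z":0,"rx":0,"ry":0,"rz":0}
    - {"x":0,"y":0,"z":0,"rx":0,"ry":0,"rz":0}
    - {"x":0,"y":0,"z":0,"rx":0,"ry":0,"rz":0}
    - {"x":0,"y":0,"z":0,"rx":0,"ry":0,"rz":0}
  grip: 0.6

```text
time_s: 10.3
ee_pos: [529.9, -168.4, 43.5]
ee_rot: [-180.0, -0.0, 90.2]
force: [-0.1, -0.3, -0.1]
gripper_width: 54.4
gripper_force: 0.0
```

Call:
move_arm:
  plan:
    - {"x":0,"y":0,"z":-5,"rx":0,"ry":0,"rz":0}
    - {"x":0,"y":0,"z":-15,"rx":0,"ry":0,"rz":0}
    - {"x":0,"y":0,"z":-25,"rx":0,"ry":0,"rz":0}
    - {"x":0,"y":0,"z":-30,"rx":0,"ry":0,"rz":0}
    - {"x":0,"y":0,"z":-30,"rx":0,"ry":0,"rz":0}
    - {"x":0,"y":0,"z":-30,"rx":0,"ry":0,"rz":0}
    - {"x":0,"y":0,"z":-20,"rx":0,"ry":0,"rz":0}
    - {"x":0,"y":0,"z":0,"rx":0,"ry":0,"rz":0}
    - {"x":0,"y":0,"z":0,"rx":0,"ry":0,"rz":0}

```text
time_s: 11.2
ee_pos: [529.6, -168.3, 198.4]
ee_rot: [180.0, -0.0, 90.2]
force: [-0.2, -0.3, -1.1]
gripper_width: 54.6
gripper_force: 0.0
```

Run:
```python
from h import *
f=grab_frame("scene"); cv2.imwrite("pics/s5.png",cv2.resize(f["img"][100:290,120:380,::-1],(800,585)))
for l in("lid_small","lid_middle","canister_small"):
  for m in masks_of("scene",l)[:1]:
    P,u,v=pts(f,m["pixels"]); print(l,m["p"],P[P[:,2]>P[:,2].max()-6].mean(0).round(1),np.percentile(P,[3,50,97],axis=0).round(1).tolist())
```

```text
lid_small 0.64 [ 527.9 -172.3   59.2] [[486.6, -211.0, 23.5], [518.7, -174.6, 32.4], [566.1, -132.0, 58.6]]
lid_middle 0.61 [ 496.  -347.6  175.1] [[443.6, -396.9, 126.6], [480.2, -346.4, 141.3], [536.9, -296.8, 173.9]]
canister_small 0.92 [475.4  48.7  87.3] [[432.4, 7.2, 10.0], [464.0, 47.9, 55.9], [518.4, 90.3, 87.4]]
```

View pics/s5.png

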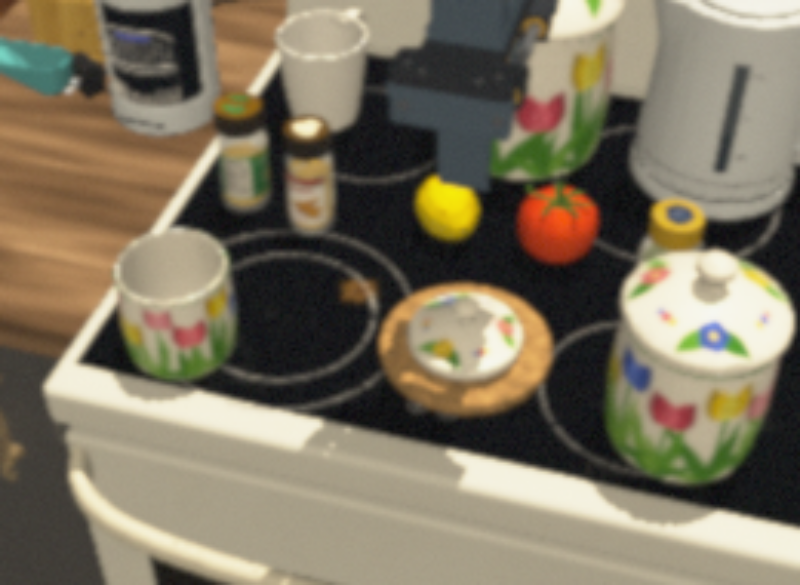

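The lid lies flat, knob up, at (465,335) in the middle of the mat. The small canister at (175,305) and the middle one at (705,360) stand where they were, and the gripper is clear.

```bash
python3 -c "
from workcell import *
print(job_done())"
```

```text
the job is handed in; nothing more can be done
None
```

I tipped the small lid about 16° at the canister's mouth, lifted it off and set it flat, knob up, on the cork mat, its knob about 4 mm from the mat's centre by camera; the small canister and the middle lid had not moved measurably, and I handed the job in but got no verdict back.

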